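# Brush out the green bedside tumbler

## Task

Take the long brush with the yellow handle out of its white stand and scrub the inside of the green tumbler: push the brush right down to the bottom, draw it up to the rim, and push it right down to the bottom once more. Then lower the brush back into its stand, without dropping it, and let go. Leave the tumbler standing upright where it is; the rose tumbler is already clean, so keep the brush out of it and do not move it.

Things in the scene. Friction and masses are not known exactly. Their poses are not given: they have to be found in the camera images.
- brush: Long rigid bottle brush, 230 mm, 60 to 130 g, round; starts upright, head down, in the stand. Origin: centre of the flat end of its head; z runs up to the handle. White head 31 mm in diameter from z 0 to 78 mm, 10 mm steel stem to 130 mm, yellow handle 24 mm in diameter from 145 to 222 mm, top end at 230 mm. Grip the handle from above about 195 mm above the origin, from any side.
- green_tumbler: Sage-green open drinking tumbler, loose, 0.32 kg, upright: the one to scrub. 100 mm high, outside diameter 84 mm at the rim, 76 mm at the foot; walls 4 mm; inside floor 6 mm above the origin; inside diameter 68 mm at the bottom, 76 mm at the rim. Origin: centre of its underside; z up. It trades places with the rose tumbler and the stand between runs.
- rose_tumbler: Rose-pink tumbler of the same shape and size, loose: a bystander, not to be brushed. Origin: centre of its underside, z up.
- stand: White round ceramic brush stand, wooden band at its foot, loose, 0.7 kg; the brush starts and ends in it. 80 mm high, outside diameter 68 mm at the foot, 64 mm at the rim; inside floor 8 mm above the origin; inside diameter 58 mm at the bottom, 54 mm at the mouth: the brush fits loosely. Origin: centre of its underside; z up. A cream alarm clock and a blue jar stand further out.
Things that resemble listed ones, but are neither listed nor needed, are in the scene too. Leave any turquoise look-alike of the stand alone.

How it is judged (in metres and radians):
On the way, in this order (a step that is already met when the one before it is completed fails the run):
1. the brush reaches the bottom of the green tumbler (its end within 20 mm of the inside floor) (horizontal distance between brush and green_tumbler below 0.035 m and z of brush in the frame of green_tumbler below 0.026 m), for 0.1 s.
2. the brush is drawn up over the same tumbler (its end at least 55 mm above the inside floor) (horizontal distance between brush and green_tumbler below 0.045 m and z of brush in the frame of green_tumbler above 0.061 m), for 0.1 s.
3. the brush reaches the bottom of the green tumbler a second time (all of step 1), for 0.1 s.
4. the brush, still held by the fingers, is lowered into its stand until its end is within 25 mm of the stand's floor (horizontal distance between brush and stand below 0.025 m and z of brush in the frame of stand below 0.033 m and contact force between the fingers and brush above 0.5 N), for 0.05 s.
At the end, for the whole second after the job is handed in: The brush stands in its stand, head down, its end within 15 mm of the stand's floor and 20 mm of its axis, leaning less than 23 degrees, released and at rest; the green tumbler stands upright on the table (within 9 degrees) and within 40 mm of where it started; the stand is upright on the table (horizontal distance between brush and stand below 0.02 m and z of brush in the frame of stand below 0.023 m and angle between brush's own z axis and vertical below 0.4 rad and linear speed of brush below 0.03 m/s and contact force between the fingers and brush below 0.1 N and angle between each of green_tumbler, stand's own z axis and vertical below 0.15 rad and distance of green_tumbler from where it was at the start of the episode below 0.04 m and height (world z) of each of green_tumbler, stand below 0.01 m); the robot touches nothing.
It fails at once if the green tumbler is tipped by more than 20 degrees (angle between green_tumbler's own z axis and vertical above 0.35 rad).
It fails at once if the brush is put into the rose tumbler (horizontal distance between brush and rose_tumbler below 0.035 m and z of brush in the frame of rose_tumbler below 0.085 m).
It fails at once if the rose tumbler is moved by more than 20 mm (distance of rose_tumbler from where it was at the start of the episode above 0.02 m).
It also fails if it takes over 61 s, if anything falls off the work surface, if the arm or the gripper's body presses on something with over 40 N, if the wrist force passes 120 N, or if a joint passes its speed limit or range.

## Robot

A 6-joint arm with a two-finger parallel gripper is mounted at the origin on the work surface. World frame = base frame: x ahead of the robot, y to its left, z up, the work surface at z = 0. Lengths are in m, angles in degrees, forces in N, time in s.
With the tool pointing down it reaches from about 0.375 to 0.9 m from the base axis. Payload 3.1 kg.
Tool frame: the origin (TCP) lies at the very end of the fingers, on their centre line; the grasp point (between the pads) lies 19 mm behind it; z points along the fingers, y is the line along which they close (so a half turn about z gives the same grasp; the last joint's range is limited). The gripper opens to 87 mm and grips with 3 to 60 N. Pads are 19 mm wide; open, the fingers measure 117 mm over their backs; the gripper's body (75 mm by 190 mm) begins 51 mm behind the grasp point.
Start: joints at [59.387, 30.224, 82.088, -0, 67.689, -10.227], TCP at [0.218, 0.586, 0.223] pointing down, gripper open.
Joint ranges: [-176.69, 176.69], [-43.24, 126.21], [12.49, 139.97], [-82, 262], [0, 151.66], [-163.58, 163.58]. Speed limits (degrees/s): [159.86, 159.86, 180, 180, 180, 180].

## Interface

Orientations are given as a 3x3 rotation matrix whose columns are the frame's x, y, z axes.
In Python, from rig import bot, imaging gives the robot as it stands.
- The arm moves only by the tool drive_tool, never from a script. Its argument "deltas" is text: rows parted by semicolons, each of 5 numbers parted by spaces: the finger opening in mm, from 0 to 87, then the shift along the world's x, y, z in mm, then the turn about the world's z in rad. In form: jaw dx dy dz twist; .... A call has 1 to 12 rows; each row is the pose to reach, as a shift and turn from the pose commanded when the call began; what a row does not reach only later rows make up. A row lasts 1/10 s, in which the tool goes at most 50 mm and 8.59 degrees, less where a joint would pass 70% of its speed; a pose out of reach is approached as far as the arm can. A call with a gripper value outside its range is refused whole. The fingers move at their own pace and stop on an object; the grip force is fixed at half the most. Time passes only in rows, so rows that repeat a pose let the fingers close. It gives the time, the measured TCP pose, the force, the opening and the grip force at its end, in the units of the state.
- bot.read_state(): the state, without advancing time (a new reading comes with each control period).
- imaging.capture(name): name is "scene" or "top"; returns the picture (420x560x3 uint8, red, green, blue); there is no depth.
- imaging.camera_model(name): a dict with "fx", "fy", "cx", "cy" (pixels), "T" (4x4, takes a point from camera to world coordinates). Camera axes: x right, y down, z forward; pixel columns grow to the right and rows downward; lengths in m; the calibration is good to about 2 mm. A picture is of the moment at which its call begins. camera_model takes no time and is no camera call.
- bot.hand_in(): hands the job in; it is judged then, once.
The state is a dict: "time_s": time; "joint_positions": joint angles; "qvel": joint speeds; "tau": joint torques, N m; "position": TCP position; "tcp_rot": TCP orientation; "force": force on the tool from outside, world axes, zero at the start; "moment": the same for the moment, N m; "opening": opening from 0.0 (shut) to 1.0 (fully open); "grasp_force": force on a finger pad.
Only numpy, scipy, OpenCV 4.12 (cv2) and the standard library are available. Lean on these libraries where they do the work, as an engineer would, in place of code of your own. Each camera call takes 0.05 s, during which the arm holds its last target. There are 200 camera calls.

## Working session

There is one attempt and no reset: what is moved stays moved. The work goes in short steps, Python scripts to look and compute and a tool call to move; the robot and the scene stay as the last step left them, time stands still between calls to the robot, and variables do not carry over. Pictures are saved under pics/ and viewed, at most 10 in all, crops included, and the job is handed in when it is done.

Besides the shell and the picture viewer there is one more tool, called after "Emit:" in YAML: its name, and indented under it one key for each argument. drive_tool: Moves the arm, as the interface text tells. Its arguments: {"type":"object","properties":{"deltas":{"type":"string"}},"required":["deltas"]}

```bash
mkdir -p pics; python3 - <<'E'
from rig import bot, imaging
import cv2
for n in("scene","top"):
    im=imaging.capture(n); cv2.imwrite(f"pics/{n}0.png",im[:,:,::-1]); m=imaging.camera_model(n); print(n,m)
s=bot.read_state();print(s["time_s"],s["position"],s["tcp_rot"])
E
```

```text
scene {'fx': 401.9978715477312, 'fy': 401.9978715477312, 'cx': 281.49184332308954, 'cy': 210.1965955080725, 'T': array([[ 0.64726084,  0.55015805, -0.52761683,  0.99396767],
       [ 0.76216523, -0.45569129,  0.4598365 , -0.33817415],
       [ 0.01255236, -0.69976537, -0.71426247,  0.67370597],
       [ 0.        ,  0.        ,  0.        ,  1.        ]])}
top {'fx': 481.5329184019896, 'fy': 481.5329184019896, 'cx': 285.2823069522766, 'cy': 201.58783974083295, 'T': array([[-0.02064906, -0.99125224,  0.13035571,  0.45318694],
       [-0.99978398,  0.02016391, -0.00504066,  0.05511311],
       [ 0.00236808, -0.13043164, -0.99145448,  0.91607095],
       [ 0.        ,  0.        ,  0.        ,  1.        ]])}
0.1 [0.21736213 0.58530552 0.22168279] [[-9.37374183e-01  3.48322809e-01 -9.28421653e-04]
 [ 3.48323926e-01  9.37372747e-01 -1.66607409e-03]
 [ 2.89945548e-04 -1.88512631e-03 -9.99998181e-01]]
```

View pics/scene0.png

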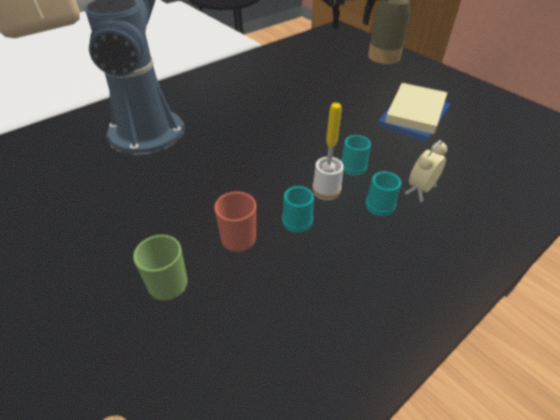

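View pics/top0.png

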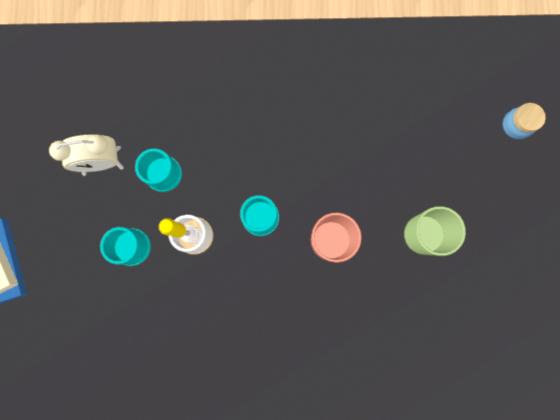

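The top view shows the green tumbler at (437,232), the rose one at (336,238), and the white stand holding the yellow-handled brush at (190,234). There are three turquoise look-alikes at (260,215), (159,170) and (126,246). The white stand fits because it is white, has a wooden foot and holds the brush. I'll measure now and confirm with a crop.

```bash
cat > h.py <<'E'
import numpy as np, cv2
from rig import bot, imaging
def ray(n,p):
    m=imaging.camera_model(n); d=m["T"][:3,:3]@np.array([(p[0]-m["cx"])/m["fx"],(p[1]-m["cy"])/m["fy"],1]); return m["T"][:3,3],d/np.linalg.norm(d)
def plane(n,p,z): o,d=ray(n,p); return o+d*(z-o[2])/d[2]
def tri(p,q):
    (o,d),(a,b)=ray("scene",p),ray("top",q); s=np.linalg.lstsq(np.c_[d,-b],a-o,rcond=None)[0]
    x,y=o+d*s[0],a+b*s[1]; return (x+y)/2,np.linalg.norm(x-y)
def mask(im,lo,hi):
    m=cv2.inRange(cv2.cvtColor(im,cv2.COLOR_RGB2HSV),lo,hi)
    n,l,st,c=cv2.connectedComponentsWithStats(m); k=1+np.argmax(st[1:,4]); return (l==k)
YEL=((22,180,90),(32,255,255)); GRN=((33,60,60),(50,255,255))
def ends(m):
    "end points of an elongated blob, along its main axis"
    p=np.argwhere(m)[:,::-1].astype(float); c=p.mean(0); v=np.linalg.svd(p-c,full_matrices=False)[2][0]; t=(p-c)@v
    return c+v*t.min(),c+v*t.max(),m.sum()
E
python3 - <<'E'
from h import *
S=imaging.capture("scene");T=imaging.capture("top")
e=[];
for im in(S,T):
    a,b,n=ends(mask(im,*YEL)); print("yel",a.round(1),b.round(1),n); e.append((a,b))
g=mask(T,*GRN);ys,xs=np.nonzero(g);print("green bbox",xs.min(),xs.max(),ys.min(),ys.max())
r=mask(T,(0,90,80),(8,255,255));ys,xs=np.nonzero(r);print("rose bbox",xs.min(),xs.max(),ys.min(),ys.max())
c=np.hstack([cv2.resize(S[90:210,280:400],(390,390),interpolation=3),cv2.resize(T[190:270,140:220],(390,390),interpolation=3)])
cv2.imwrite("pics/crop1.png",c[:,:,::-1])
E
```

```text
yel [336.  102.7] [330.5 144.8] 415
yel [159.  223.9] [184.7 231.9] 353
green bbox 404 465 206 255
rose bbox 310 361 212 262
```

View pics/crop1.png

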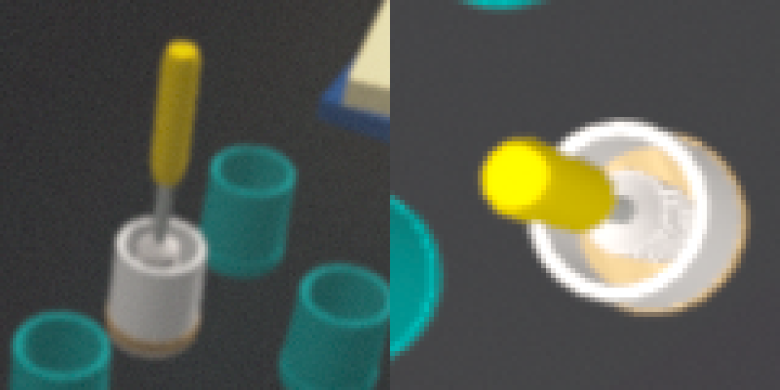

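The crop confirms it. The brush is in the white stand with the wooden band, its handle top at top-view (166,226.5) and scene (336,105). The rim centre is at top-view (187,233).

```bash
python3 - <<'E'
from h import *
print("handle top",tri((336,104.8),(166,226.5)))
print("handle top, planes z=.238",plane("scene",(336,104.8),.238),plane("top",(166,226.5),.238))
print("stem joint scene z=.148",plane("scene",(332.3,146.3),.148),"top",plane("top",(188.8,232.5),.148))
print("stand",plane("top",(186.9,232.9),.08)); print("green",plane("top",(440.3,230.5),.1)); print("rose",plane("top",(336.5,237),.1))
s=bot.read_state();print(np.degrees(np.arctan2(*s["tcp_rot"][[1,0],1])),s["time_s"])
E
```

```text
handle top (array([0.51176597, 0.22227645, 0.23764627]), np.float64(0.0042104773921027155))
handle top, planes z=.238 [0.51296986 0.22398777 0.238     ] [0.51034174 0.22053405 0.238     ]
stem joint scene z=.148 [0.52786726 0.21126002 0.148     ] top [0.50759548 0.20605138 0.148     ]
stand [0.51178544 0.22270596 0.08      ]
green [ 0.50564928 -0.21106268  0.1       ]
rose [ 0.49824904 -0.03450079  0.1       ]
69.61258139435333 0.2
```

Emit:
drive_tool:
  deltas: "87 0 0 40 0; 87 15 -20 77 0; 87 45 -56 77 0; 87 75 -93 77 0; 87 105 -130 77 0; 87 135 -167 77 0; 87 165 -204 77 0; 87 195 -240 77 0; 87 225 -277 77 0; 87 255 -314 77 0; 87 280 -345 77 0; 87 295 -364 77 0"

```text
time_s: 1.4
position: [0.5145, 0.2191, 0.2994]
tcp_rot: [[-0.936, 0.351, 0.001], [0.351, 0.936, -0.001], [-0.001, -0.0, -1.0]]
force: [0.7, 0.3, 0.6]
opening: 0.999
grasp_force: 0.0
```

```bash
python3 - <<'E'
from h import *
for n in ("scene","top"):
    print(ends(mask(imaging.capture(n),*YEL)))
s=bot.read_state();print(s["position"],s["time_s"],s["opening"],s["force"])
E
```

```text
(array([335.9790555 , 102.74063964]), array([330.56284935, 144.94389774]), np.int64(414))Traceback (most recent call last):
  File "<stdin>", line 3, in <module>
  File "h.py", line 11, in mask
    n,l,st,c=cv2.connectedComponentsWithStats(m); k=1+np.argmax(st[1:,4]); return (l==k)
                                                      ~~~~~~~~~^^^^^^^^^^
    return _wrapfunc(a, 'argmax', axis=axis, out=out, **kwds)
    return bound(*args, **kwds)
ValueError: attempt to get argmax of an empty sequence
```

Emit:
drive_tool:
  deltas: "87 -1 1 -40 0; 87 -2 3 -75 0; 87 -2 3 -100 0; 87 -2 3 -114 0; 87 -2 3 -114 0; 40 -2 3 -114 0; 10 -2 3 -114 0; 10 -2 3 -114 0; 10 -2 3 -114 0; 10 -2 3 -114 0; 10 -2 3 -114 0"

```text
time_s: 2.6
position: [0.5108, 0.2248, 0.1858]
tcp_rot: [[-0.937, 0.348, 0.001], [0.348, 0.937, 0.0], [-0.0, 0.0, -1.0]]
force: [0.2, 0.2, -0.6]
opening: 0.54
grasp_force: 0.0
```

```bash
python3 - <<'E'
from h import *
S=imaging.capture("scene")
cv2.imwrite("pics/s2.png",cv2.resize(S[0:240,180:500],None,fx=2.4,fy=2.4)[:,:,::-1])
E
```

```text
(no output)
```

View pics/s2.png

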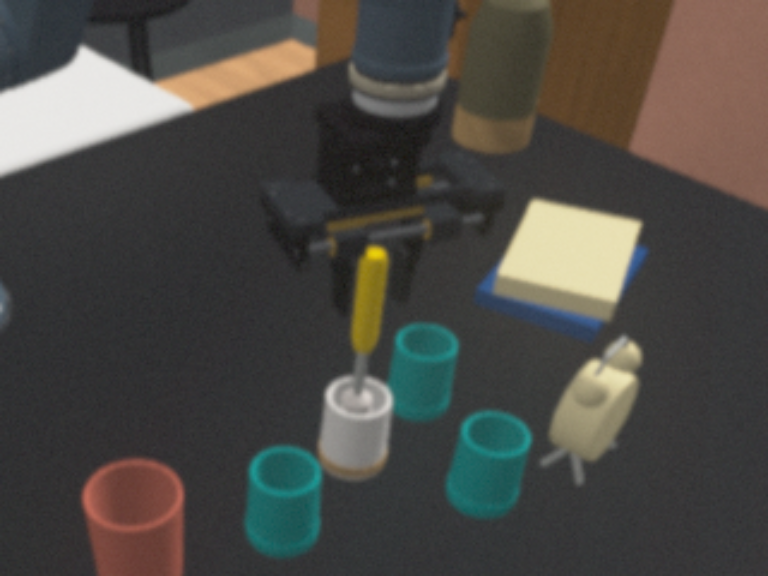

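The gripper seems to sit behind the brush in this view, around (375,270) in the picture. I'll project the fingers to check before closing further.

```bash
python3 - <<'E'
from h import *
def proj(n,P):
    m=imaging.camera_model(n); c=np.linalg.inv(m["T"])@np.r_[P,1]; return (m["fx"]*c[0]/c[2]+m["cx"],m["fy"]*c[1]/c[2]+m["cy"])
s=bot.read_state(); p=s["position"]; y=s["tcp_rot"][:,1]; print(s["opening"],p)
for t in(-.025,0,.025): print("finger end",t,np.round(proj("scene",p+y*t),1), "50mm up",np.round(proj("scene",p+y*t+[0,0,.05]),1))
print("stand rim",np.round(proj("scene",[.512,.2225,.08]),1),"foot",np.round(proj("scene",[.512,.2225,0]),1),"handle top",np.round(proj("scene",[.512,.2225,.238]),1),"green rim",np.round(proj("scene",[.5056,-.211,.1]),1))
E
```

```text
0.4870524466268714 [0.51076778 0.22480816 0.18575903]
finger end -0.025 [322.2 128. ] 50mm up [324.3 107.3]
finger end 0 [332.9 125.9] 50mm up [335.4 105.2]
finger end 0.025 [343.4 123.7] 50mm up [346.3 103.1]
stand rim [327.8 165. ] foot [324.8 190.3] handle top [335.2 104.8] green rim [156.1 251.6]
```

The projected finger ends, (322,128) and (343,124), match the picture. The fingers straddle the handle and are still closing, so I'll keep closing.

Emit:
drive_tool:
  deltas: "10 0 0 0 0; 10 0 0 0 0; 10 0 0 0 0; 10 0 0 0 0; 10 0 0 0 0; 10 0 0 0 0; 10 0 0 0 0; 10 0 0 0 0"

```text
time_s: 3.45
position: [0.5106, 0.2248, 0.1855]
tcp_rot: [[-0.937, 0.348, -0.0], [0.348, 0.937, -0.0], [0.0, -0.0, -1.0]]
force: [0.8, -0.2, -0.6]
opening: 0.269
grasp_force: 30.0
```

Emit:
drive_tool:
  deltas: "10 0 0 15 0; 10 0 0 35 0; 10 0 0 60 0; 10 0 0 85 0; 10 0 0 110 0; 10 0 0 130 0; 10 0 0 130 0; 10 0 0 130 0"

```text
time_s: 4.25
position: [0.5103, 0.2248, 0.3152]
tcp_rot: [[-0.937, 0.348, -0.0], [0.348, 0.937, -0.0], [0.0, -0.0, -1.0]]
force: [-0.4, -0.9, -1.6]
opening: 0.268
grasp_force: 30.0
```

```bash
python3 - <<'E'
from h import *
S=imaging.capture("scene");T=imaging.capture("top")
cv2.imwrite("pics/s3.png",np.hstack([cv2.resize(S[60:210,260:410],(400,400)),cv2.resize(T[160:310,110:260],(400,400))])[:,:,::-1])
print(bot.read_state()["position"])
E
```

```text
[0.50964688 0.22463201 0.31393421]
```

View pics/s3.png

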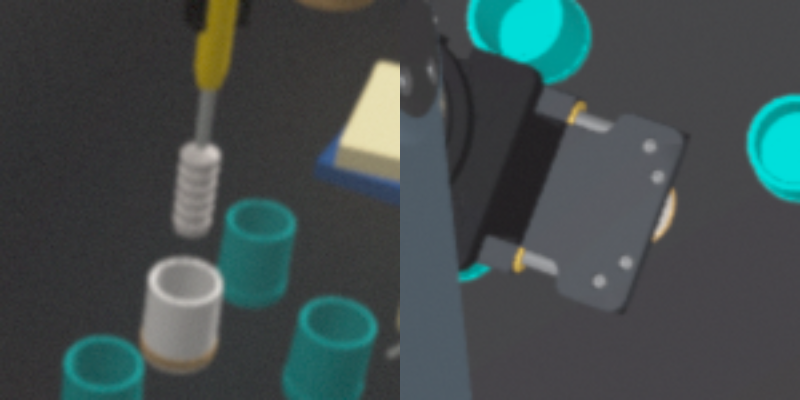

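The brush is held and clear of the stand, with its head end at scene (332,147) and the stand rim centre at (330,167). Next I'll work out where the tip is.

```bash
python3 - <<'E'
from h import *
# visible lower edge of the end disc and its left/right midline
for px in((332,146),(332.3,142)): print(plane("scene",px,.137))
for px in((335,117),(336,113)): print("head top",plane("scene",px,.215))
print("stand rim scene",plane("scene",(260+183/2.667,60+286/2.667),.08))
E
```

```text
[0.51691027 0.22303095 0.137     ]
[0.50680029 0.23422975 0.137     ]
head top [0.51972155 0.21768582 0.215     ]
head top [0.51035511 0.23026902 0.215     ]
stand rim scene [0.51888507 0.21818879 0.08      ]
```

```bash
python3 - <<'E'
from h import *
S=imaging.capture("scene");T=imaging.capture("top")
g=mask(S,*GRN);ys,xs=np.nonzero(g);print(xs.min(),xs.max(),ys.min(),ys.max())
for y in range(ys.min(),ys.max(),6): x=np.nonzero(g[y])[0];print(y,x.min(),x.max(),end=" | ")
g=mask(T,*GRN);print()
ys,xs=np.nonzero(g)
for y in range(ys.min(),ys.max()+1,4): x=np.nonzero(g[y])[0];print(y,x.min(),x.max(),end=" | ")
E
```

```text
133 187 234 300
234 157 166 | 240 143 177 | 246 136 180 | 252 133 182 | 258 133 183 | 264 135 184 | 270 139 185 | 276 141 186 | 282 144 187 | 288 147 185 | 294 151 180 | 
206 435 443 | 210 425 453 | 214 419 458 | 218 412 461 | 222 407 463 | 226 405 464 | 230 404 465 | 234 404 465 | 238 405 464 | 242 406 463 | 246 408 460 | 250 412 456 | 254 422 450 |
```

```bash
python3 - <<'E'
from h import *
print(plane("top",(440,231.3),.1),plane("scene",(158,252.5),.1),tri((158,252.5),(440,231.3)))
print(bot.read_state()["time_s"])
E
```

```text
[ 0.50430271 -0.21046821  0.1       ] [ 0.50953173 -0.20937729  0.1       ] (array([ 0.50538229, -0.20998008,  0.09656316]), np.float64(0.0035385275118177194))
4.45
```

Emit:
drive_tool:
  deltas: "10 0 -20 5 0; 10 0 -60 5 0; 10 -1 -105 5 0; 10 -1 -150 5 0; 10 -2 -195 5 0; 10 -2 -240 5 0; 10 -3 -285 5 0; 10 -3 -330 5 0; 10 -4 -375 5 0; 10 -4 -410 5 0; 10 -4 -430 5 0; 10 -4 -435 5 0"

```text
time_s: 5.65
position: [0.5063, -0.2125, 0.3194]
tcp_rot: [[-0.936, 0.351, -0.001], [0.351, 0.936, 0.0], [0.001, -0.0, -1.0]]
force: [0.3, -0.5, -1.0]
opening: 0.269
grasp_force: 30.0
```

Emit:
drive_tool:
  deltas: "10 0 0 0 0; 10 0 0 0 0; 10 0 0 0 0"

```text
time_s: 5.95
position: [0.5066, -0.2086, 0.3204]
tcp_rot: [[-0.938, 0.347, -0.001], [0.347, 0.938, 0.001], [0.001, 0.001, -1.0]]
force: [0.3, -0.0, 0.5]
opening: 0.268
grasp_force: 30.0
```

```bash
python3 - <<'E'
from h import *
S=imaging.capture("scene");T=imaging.capture("top")
cv2.imwrite("pics/s4.png",np.hstack([cv2.resize(S[130:310,70:250],(400,400)),cv2.resize(T[150:310,350:510],(400,400))])[:,:,::-1])
print(bot.read_state()["position"])
E
```

```text
[ 0.50675884 -0.20887667  0.32067109]
```

View pics/s4.png

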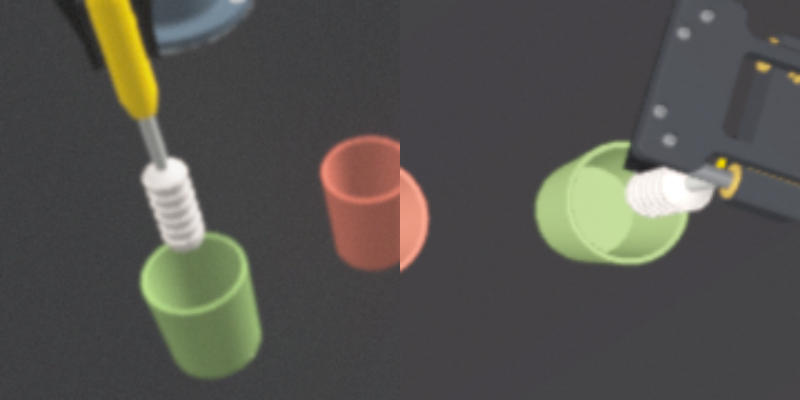

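The brush head hangs over the green tumbler. Its end is at scene (153,239) and top (447,227), close to the rim centres at (158,252) and (440,231).

```bash
python3 - <<'E'
from h import *
print(tri((152.8,238),(447.2,227.2)),plane("scene",(152.8,237.5),.143),plane("top",(447.2,227.2),.143))
E
```

```text
(array([ 0.50824678, -0.20971484,  0.13928344]), np.float64(7.253797539417351e-05)) [ 0.51062824 -0.21004255  0.143     ] [ 0.50796614 -0.20848089  0.143     ]
```

Emit:
drive_tool:
  deltas: "10 -2 -1 -15 0; 10 -2 -1 -40 0; 10 -2 -1 -65 0; 10 -2 -1 -90 0; 10 -2 -1 -110 0; 10 -2 -1 -122 0; 10 -2 -1 -128 0; 10 -2 -1 -128 0; 10 -2 -1 -128 0; 10 -2 -1 -128 0"

```text
time_s: 7.05
position: [0.5054, -0.2115, 0.1936]
tcp_rot: [[-0.937, 0.348, 0.002], [0.348, 0.937, -0.001], [-0.002, -0.001, -1.0]]
force: [-0.7, -0.4, -0.6]
opening: 0.272
grasp_force: 30.0
```

Emit:
drive_tool:
  deltas: "10 0 0 -3 0; 10 0 0 -6 0; 10 0 0 -6 0; 10 0 0 -6 0; 10 0 0 -6 0"

```text
time_s: 7.55
position: [0.5047, -0.2112, 0.1866]
tcp_rot: [[-0.937, 0.348, 0.0], [0.348, 0.937, -0.0], [-0.0, -0.0, -1.0]]
force: [0.0, -0.3, -1.1]
opening: 0.266
grasp_force: 30.0
```

Emit:
drive_tool:
  deltas: "10 0 0 15 0; 10 0 0 40 0; 10 0 0 65 0; 10 0 0 82 0; 10 0 0 84 0; 10 0 0 84 0; 10 0 0 84 0; 10 0 0 84 0"

```text
time_s: 8.35
position: [0.504, -0.2107, 0.2692]
tcp_rot: [[-0.937, 0.348, -0.002], [0.348, 0.937, 0.002], [0.003, 0.001, -1.0]]
force: [0.1, -0.0, -1.5]
opening: 0.269
grasp_force: 30.0
```

Emit:
drive_tool:
  deltas: "10 0 0 -15 0; 10 0 0 -40 0; 10 0 0 -62 0; 10 0 0 -78 0; 10 0 0 -84 0; 10 0 0 -84 0; 10 0 0 -84 0; 10 0 0 -84 0; 10 0 0 -84 0"

```text
time_s: 9.25
position: [0.5051, -0.2115, 0.1874]
tcp_rot: [[-0.937, 0.348, 0.002], [0.348, 0.937, -0.001], [-0.002, -0.0, -1.0]]
force: [-0.4, -0.0, -0.7]
opening: 0.267
grasp_force: 30.0
```

Emit:
drive_tool:
  deltas: "10 0 0 15 0; 10 0 0 40 0; 10 0 0 70 0; 10 0 0 100 0; 10 0 0 125 0; 10 0 0 135 0; 10 0 0 135 0"

```text
time_s: 9.95
position: [0.5053, -0.2116, 0.3233]
tcp_rot: [[-0.937, 0.348, 0.003], [0.348, 0.937, -0.002], [-0.004, -0.001, -1.0]]
force: [-1.1, -0.2, -0.9]
opening: 0.27
grasp_force: 30.0
```

Emit:
drive_tool:
  deltas: "10 0 20 0 0; 10 1 60 0 0; 10 1 105 0 0; 10 2 150 0 0; 10 2 195 0 0; 10 3 240 0 0; 10 4 285 0 0; 10 4 330 0 0; 10 5 375 0 0; 10 6 410 0 0; 10 6 430 0 0; 10 6 434 0 0"

```text
time_s: 11.15
position: [0.5094, 0.2249, 0.3195]
tcp_rot: [[-0.939, 0.345, -0.004], [0.345, 0.939, -0.0], [0.003, -0.001, -1.0]]
force: [-0.3, -1.1, 0.4]
opening: 0.268
grasp_force: 30.0
```

Emit:
drive_tool:
  deltas: "10 0 0 0 0; 10 0 0 0 0; 10 0 0 0 0"

```text
time_s: 11.45
position: [0.5107, 0.2215, 0.3212]
tcp_rot: [[-0.937, 0.35, -0.001], [0.35, 0.937, -0.001], [0.0, -0.001, -1.0]]
force: [0.1, -0.3, -1.7]
opening: 0.269
grasp_force: 30.0
```

```bash
python3 - <<'E'
from h import *
S=imaging.capture("scene");T=imaging.capture("top")
cv2.imwrite("pics/s5.png",np.hstack([cv2.resize(S[80:210,270:400],(400,400),interpolation=2),cv2.resize(T[160:290,120:250],(400,400),interpolation=2)])[:,:,::-1])
print(bot.read_state()["position"])
g=mask(T,*GRN);ys,xs=np.nonzero(g);print("green bbox",xs.min(),xs.max(),ys.min(),ys.max())
E
```

```text
[0.51085736 0.22168917 0.32156174]
green bbox 404 465 206 255
```

View pics/s5.png

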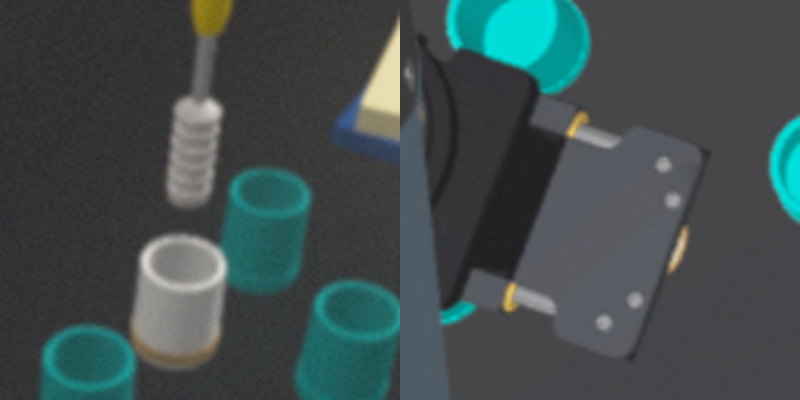

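The green tumbler hasn't moved. The tip centre is at scene (331.8,142.1) and the stand rim centre at (329.3,166.4). Both come from the same view, so I'll compare them directly.

```bash
python3 - <<'E'
from h import *
a=plane("scene",(331.75,142.1),.144);b=plane("scene",(329.3,166.4),.08);print(a,b,(b-a)*1e3)
E
```

```text
[0.51264146 0.2255516  0.144     ] [0.51774091 0.22157367 0.08      ] [  5.09945116  -3.97793822 -64.        ]
```

Emit:
drive_tool:
  deltas: "10 3 -1 -15 0; 10 3 -1 -35 0; 10 3 -1 -50 0; 10 3 -1 -62 0; 10 3 -1 -75 0; 10 3 -1 -85 0; 10 3 -1 -85 0"

```text
time_s: 12.25
position: [0.5129, 0.2213, 0.2352]
tcp_rot: [[-0.937, 0.349, -0.003], [0.349, 0.937, -0.001], [0.002, -0.002, -1.0]]
force: [0.1, -1.1, -0.1]
opening: 0.267
grasp_force: 30.0
```

```bash
python3 - <<'E'
from h import *
S=imaging.capture("scene")
cv2.imwrite("pics/s6.png",cv2.resize(S[80:210,270:400],(500,500),interpolation=2)[:,:,::-1])
print(bot.read_state()["position"])
E
```

```text
[0.51347796 0.22156119 0.23612459]
```

View pics/s6.png

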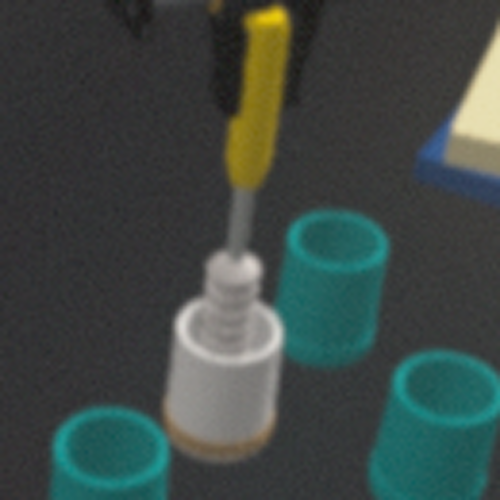

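The head is inside the white stand's mouth, centred at crop (232,330), with no contact force. I'll lower it the rest of the way.

Emit:
drive_tool:
  deltas: "10 0 0 -12 0; 10 0 0 -25 0; 10 0 0 -38 0; 10 0 0 -45 0; 10 0 0 -48 0; 10 0 0 -48 0; 10 0 0 -48 0; 10 0 0 -48 0; 10 0 0 -48 0"

```text
time_s: 13.2
position: [0.514, 0.2219, 0.1891]
tcp_rot: [[-0.937, 0.348, 0.001], [0.348, 0.937, 0.0], [-0.001, 0.001, -1.0]]
force: [0.3, -0.4, -0.7]
opening: 0.268
grasp_force: 30.0
```

Emit:
drive_tool:
  deltas: "10 0 0 -1 0; 10 0 0 -3 0; 10 0 0 -3 0; 10 0 0 -3 0"

```text
time_s: 13.6
position: [0.5137, 0.2218, 0.1855]
tcp_rot: [[-0.937, 0.348, -0.0], [0.348, 0.937, -0.0], [0.0, -0.0, -1.0]]
force: [0.3, 0.2, -1.0]
opening: 0.266
grasp_force: 30.0
```

Emit:
drive_tool:
  deltas: "30 0 0 0 0; 40 0 0 0 0; 55 0 0 0 0; 70 0 0 0 0; 87 0 0 0 0; 87 0 0 0 0; 87 0 0 0 0; 87 0 0 0 0; 87 0 0 0 0; 87 0 0 0 0"

```text
time_s: 14.6
position: [0.5137, 0.2218, 0.1856]
tcp_rot: [[-0.937, 0.348, -0.0], [0.348, 0.937, -0.0], [0.0, -0.0, -1.0]]
force: [0.1, -1.1, 0.1]
opening: 0.986
grasp_force: 0.0
```

Released. I'll back straight up and move aside to look.

Emit:
drive_tool:
  deltas: "87 0 0 15 0; 87 0 0 45 0; 87 0 0 80 0; 87 0 0 115 0; 87 0 0 130 0; 87 -15 30 130 0; 87 -35 70 130 0; 87 -55 110 130 0; 87 -75 150 130 0; 87 -90 180 130 0; 87 -90 180 130 0; 87 -90 180 130 0"

```text
time_s: 15.8
position: [0.4232, 0.4021, 0.3154]
tcp_rot: [[-0.938, 0.346, 0.0], [0.346, 0.938, -0.001], [-0.0, -0.001, -1.0]]
force: [-0.3, -0.4, -0.3]
opening: 1.0
grasp_force: 0.0
```

```bash
python3 - <<'E'
from h import *
S=imaging.capture("scene");T=imaging.capture("top")
cv2.imwrite("pics/s7.png",np.hstack([cv2.resize(S[90:210,280:400],(390,390),interpolation=3),cv2.resize(T[190:270,140:220],(390,390),interpolation=3)])[:,:,::-1])
E
```

```text
(no output)
```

View pics/s7.png

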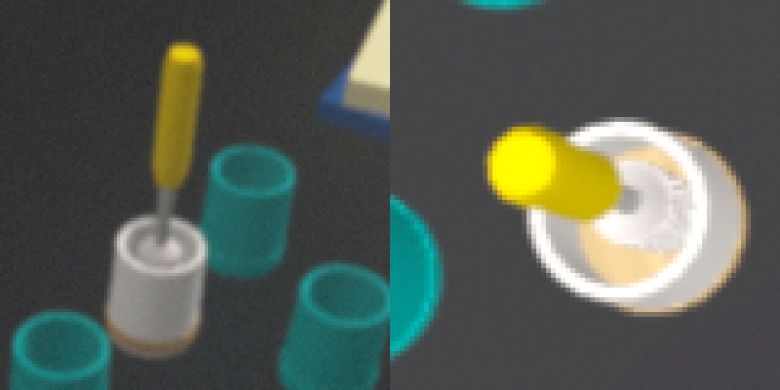

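The brush stands upright in the white stand, with its top at crop (183,52), and the stand hasn't moved. Handing in.

```bash
python3 -c "
from rig import bot
print(bot.hand_in())"
```

```text
the job is handed in; nothing more can be done
None
```

I handed the job in at about 16 s: the green tumbler was scrubbed down, up and down again, and the brush was put back upright in its white stand and released; the hand-in gave no verdict.

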